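# Crank the circuit board under the ring light

### The job

Turn the red-handled crank of the inspection slide clockwise, seen from above, until the round green circuit board is centred under the white ring light, then let go of the handle. Move the slide only by its crank, do not push the blue carriage, and leave the crank of the green coil winder as it is.

Things in the scene. Friction and masses are not known exactly. Their poses are not given: they have to be found in the camera images.
- stage: Inspection slide, fixed to the bench: aluminium T-shaped base, grey gearbox 90 mm wide, 45 mm high. Origin on the bench right under the vertical crank axis; z up, x points from the crank to the rails (their middle is at x = 180 mm), y is the carriage's travel. The dark crank arm, 22 mm wide, top 67 mm above the bench, turns stiffly (about 2 N at the handle) and stays where it is left.
- crank_grip (a point): Axis of the upright red crank handle, 107 mm above the bench, the height to grip; 50 mm from the crank axis. The handle is a round plastic sleeve 24 mm across, from 71 to 121 mm above the bench. It spins freely on its pin, so a gripper can follow the circle without turning.
- carriage: Blue carriage 100 x 90 mm with a round green board 60 mm across fixed on it. Origin: centre of the board's top (black chip), 56 mm above the bench. Moves only along the stage's y: one clockwise turn of the crank (seen from above) moves it 80 mm along +y, anticlockwise back. It starts 1 to 1.6 turns short of the ring; an end stop lies 17 mm or more past the ring. Axes as the stage's.
- ring_center (a point): Centre of the white ring light, an open level ring of 104 mm outer and 76 mm inner diameter, 140 mm above the bench (tube 14 mm thick), right above the board's path, held by a dark post beyond the rails, on the side away from the crank. Fixed.
- winder_grip (a point): Bystander: top part of the black handle (20 mm across, 104 mm high) of a small green coil winder with a crank of its own, 40 mm from its axis, standing to one side. Not to be turned.
Things that resemble listed ones, but are neither listed nor needed, are in the scene too. What is shaped like the part that bears ring_center but pink or turquoise is not meant.

How it is judged:
By the outcome, as a careful person would: the job done as asked, in the order asked, and still so for the second after the job is handed in, with the robot touching nothing.
It also fails if it takes over 40 s, if anything falls off the work surface, if the arm or the gripper's body presses on something with over 40 N, if the wrist force passes 120 N, or if a joint passes its speed limit or range.

### The arm

A 6-joint arm with a two-finger parallel gripper is mounted at the origin on the work surface. World frame = base frame: x ahead of the robot, y to its left, z up, the work surface at z = 0. Lengths are in mm, angles in rad, forces in N, time in s.
With the tool pointing down it reaches from about 150 to 775 mm from the base axis. Payload 6.1 kg.
Tool frame: the origin (TCP) lies midway between the tips of the shut fingers; the grasp point (between the pads) lies 19 mm behind it; z points along the fingers, y is the line along which they close (so a half turn about z gives the same grasp; the last joint's range is limited). The gripper opens to 85 mm and grips with 20 to 120 N. Pads are 22 mm wide; open, the fingers measure 114 mm over their backs; the gripper's body (76 mm by 85 mm) begins 54 mm behind the grasp point. The pads swing forward as they close: fully open they stand 13 mm farther back than shut.
Start: joints at [-1.288, 0.126, -0.04, 1.405, 0, 1.571], TCP at [146.493, -504.131, 192.695] pointing down, gripper open.
Joint ranges: [-2.72, 2.72], [-0.95, 1.95], [-1.27, 1.35], [-1.78, 2.02], [-1.46, 1.47], [-3.14, 3.14]. Speed limits (rad/s): [2.39, 2.39, 3.01, 3.14, 3.14, 3.14].

### API

Orientations are given as a unit quaternion [w, x, y, z].
In Python, from plant import robot gives the robot as it stands.
- The arm moves only by the tool jog_arm, never from a script. Its argument "moves" is a list of rows, each a list of 7 numbers: the turn, a rotation vector about the tool's x, y, z in degrees, then the shift along the tool's x, y, z in cm, then the opening, from -1 (shut) to 1 (fully open). A call has 1 to 12 rows; each row is the pose to reach, as a shift and turn from the pose commanded when the call began, along the tool's axes at that moment; what a row does not reach only later rows make up. A row lasts 1/10 s, in which the tool goes at most 50 mm and 8.59 degrees, less where a joint would pass 70% of its speed; a pose out of reach is approached as far as the arm can. A call with a gripper value outside its range is refused whole. The fingers move at their own pace and stop on an object; the grip force is fixed at half the most. Time passes only in rows, so rows that repeat a pose let the fingers close. It gives the time, the measured TCP pose, the force, the opening and the grip force at its end, in the units of the state.
- robot.get_state(): the state, without advancing time (a new reading comes with each control period).
- robot.read_camera(name): name is "scene" or "top" or "wrist"; returns the picture (480x640x3 uint8, red, green, blue); there is no depth.
- robot.get_calibration(name): a dict with "K" (3x3 intrinsics, pixels), "camera_from_world" (4x4, takes a point from world to camera coordinates); the wrist camera has in their place "tool_from_camera" (4x4, takes a point from camera to tool coordinates, whose origin is the TCP and whose axes are the flange's). Camera axes: x right, y down, z forward; pixel columns grow to the right and rows downward; lengths in mm; the calibration is good to about 2 mm. A picture is of the moment at which its call begins: read the wrist's pose just before it. get_calibration takes no time and is no camera call.
- robot.sign_off(): hands the job in; it is judged then, once.
The state is a dict: "time_s": time; "joints": joint angles; "joint_velocities": joint speeds; "joint_efforts": joint torques, N m; "tool_pos": TCP position; "tool_rot": TCP orientation; "contact_force": force on the tool from outside, world axes, zero at the start; "moment": the same for the moment, N m; "width": opening from 0.0 (shut) to 1.0 (fully open); "grasp_force": force on a finger pad.
Only numpy, scipy, OpenCV 4.12 (cv2) and the standard library are available. Lean on these libraries where they do the work, as an engineer would, in place of code of your own. Each camera call takes 0.05 s, during which the arm holds its last target. There are 200 camera calls.

## Working session

There is one attempt and no reset: what is moved stays moved. The work goes in short steps, Python scripts to look and compute and a tool call to move; the robot and the scene stay as the last step left them, time stands still between calls to the robot, and variables do not carry over. Pictures are saved under pics/ and viewed, at most 10 in all, crops included, and the job is handed in when it is done.

Besides the shell and the picture viewer there is one more tool, called by a JSON object that holds its "method" and its "body". jog_arm: Moves the arm, as the interface text tells. Its arguments: {"type":"object","properties":{"moves":{"type":"array"}},"required":["moves"]}

```bash
mkdir -p pics
python3 - <<'E'
from plant import robot
import cv2,numpy as np
for n in("scene","top"):
    cv2.imwrite(f"pics/{n}0.png",robot.read_camera(n)[:,:,::-1])
    c=robot.get_calibration(n);print(n,np.round(c["K"],1).tolist(),np.round(c["camera_from_world"],3).tolist())
s=robot.get_state();print(s)
print(np.round(robot.get_calibration("wrist")["tool_from_camera"],3).tolist())
E
```

```text
scene [[445.9, 0.0, 309.9], [0.0, 445.9, 239.9], [0.0, 0.0, 1.0]] [[-0.884, 0.468, 0.02, 429.248], [0.239, 0.488, -0.839, -20.769], [-0.403, -0.737, -0.543, 1218.223], [0.0, 0.0, 0.0, 1.0]]
top [[526.6, 0.0, 323.1], [0.0, 526.6, 234.7], [0.0, 0.0, 1.0]] [[0.066, -0.998, 0.004, -28.78], [-0.975, -0.066, -0.212, 505.448], [0.212, 0.01, -0.977, 1118.713], [0.0, 0.0, 0.0, 1.0]]
{'time_s': 0.1, 'joints': array([-1.28798433e+00,  1.26287923e-01, -4.04758152e-02,  1.40537920e+00,
        1.06330144e-05,  1.57078819e+00]), 'joint_velocities': array([-0.00010518, -0.00063142,  0.00251139, -0.00136817, -0.00034616,
        0.00077768]), 'joint_efforts': array([-2.61303703e-04, -4.36904347e+01,  3.53604877e+01,  1.36076234e-02,
       -1.31682842e-05,  2.64067518e-05]), 'tool_pos': array([ 146.39650508, -503.7582424 ,  192.03730461]), 'tool_rot': array([-6.67333522e-04,  9.90018023e-01,  1.40939211e-01, -8.96261241e-05]), 'contact_force': array([-0.50718207,  0.13351332, -0.84273565]), 'moment': array([ 0.02136811, -0.01627084,  0.00383322]), 'grasp_force': 0.0, 'width': 0.997801955624384}
[[-0.0, -0.962, -0.273, 69.85], [1.0, -0.0, -0.001, -0.461], [0.001, -0.273, 0.962, -181.468], [0.0, 0.0, 0.0, 1.0]]
```

View pics/scene0.png

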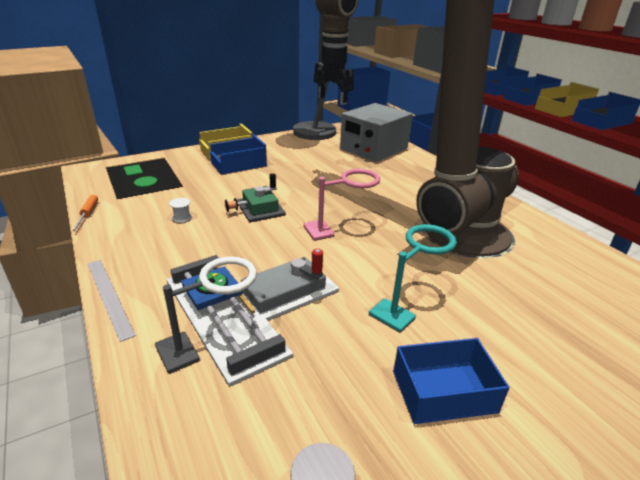

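View pics/top0.png

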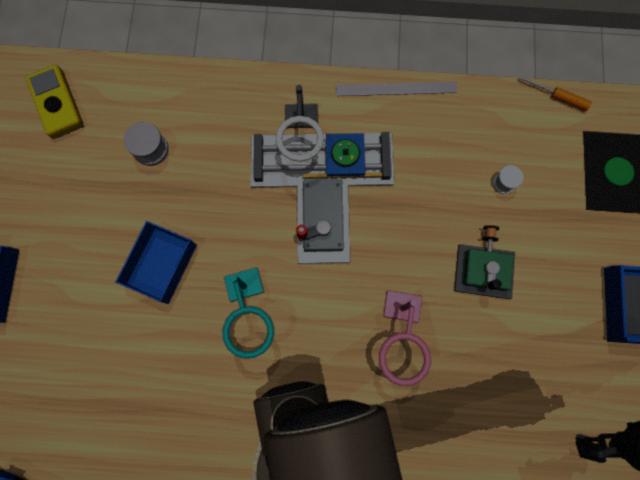

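Scene view: the red handle is at (317,258), the white ring at (228,275) and the board at (213,283). Top view: the handle is at (302,231), the hub at about (323,229), the ring at (300,139) and the board at (346,152). The ring lies to the left of the board, roughly world +y.

```bash
cat > h.py <<'E'
from plant import robot
import cv2,numpy as np
def cal(n):
    c=robot.get_calibration(n);return np.array(c["K"]),np.array(c["camera_from_world"])
def ray(n,uv):
    K,T=cal(n);R=T[:3,:3];o=-R.T@T[:3,3];d=R.T@np.linalg.solve(K,[uv[0],uv[1],1.]);return o,d/np.linalg.norm(d)
def plane(n,uv,z):
    o,d=ray(n,uv);return o+d*(z-o[2])/d[2]
def tri(a,b):
    (o,d),(p,e)=ray("scene",a),ray("top",b)
    s=np.linalg.lstsq(np.c_[d,-e],p-o,rcond=None)[0];P,Q=o+d*s[0],p+e*s[1]
    return (P+Q)/2,np.linalg.norm(P-Q)
def blobs(m,box,amin=15):
    x0,y0,x1,y1=box;k=np.zeros(m.shape,np.uint8);k[y0:y1,x0:x1]=m[y0:y1,x0:x1]
    n,l,s,c=cv2.connectedComponentsWithStats(k.astype(np.uint8))
    return sorted([(s[i,4],s[i,:4].tolist(),c[i].round(1).tolist(),l==i) for i in range(1,n) if s[i,4]>=amin],key=lambda t:-t[0])
E
python3 - <<'E'
from h import *
for n,boxr,boxw in(("scene",(290,235,340,290),(190,250,265,300)),("top",(285,215,325,250),(265,105,335,170))):
    im=cv2.imread(f"pics/{n}0.png");h=cv2.cvtColor(im,cv2.COLOR_BGR2HSV);H,S,V=cv2.split(h)
    red=((H<8)|(H>172))&(S>140)&(V>50)
    for b in blobs(red,boxr)[:2]:
        print(n,"red",b[:3],cv2.minAreaRect(np.argwhere(b[3])[:,::-1].astype(np.float32)))
    w=(S<40)&(V>(200 if n=="scene" else 165))
    for b in blobs(w,boxw,60)[:2]:
        c=max(cv2.findContours(b[3].astype(np.uint8),0,1)[0],key=len);print(n,"ring",b[:3],cv2.fitEllipse(cv2.convexHull(c)))
    g=(H>45)&(H<75)&(S>120)&(V>60)
    for b in blobs(g,(180,260,250,310) if n=="scene" else (325,130,370,175))[:1]:
        c=max(cv2.findContours(b[3].astype(np.uint8),0,1)[0],key=len);print(n,"board",b[:3],cv2.fitEllipse(cv2.convexHull(c)))
    bl=(H>100)&(H<125)&(S>150)&(V>60)
    if n=="top":
        for b in blobs(bl,(320,125,375,185))[:1]:
            m=b[3].astype(np.uint8);print("carr",b[:3],cv2.minAreaRect(cv2.findContours(m,0,1)[0][0]))
a=cv2.imread("pics/top0.png")[85:275,235:405];b=cv2.imread("pics/scene0.png")[230:390,150:350]
cv2.imwrite("pics/c0.png",np.hstack([cv2.resize(a,(400,447),interpolation=2),cv2.resize(b,(400,320),interpolation=2)if 0 else cv2.copyMakeBorder(cv2.resize(b,(400,320),interpolation=2),0,127,0,0,0)]))
E
```

```text
scene red (np.int32(211), [312, 249, 11, 25], [316.7, 261.7]) ((317.0, 261.0), (24.0, 10.0), 90.0)
scene ring (np.int32(653), [200, 257, 56, 34], [227.8, 274.0]) ((227.42994689941406, 273.5051574707031), (33.957923889160156, 55.71770477294922), 82.78497314453125)
scene board (np.int32(86), [213, 274, 13, 11], [219.4, 279.2]) ((219.2592315673828, 279.34930419921875), (10.211005210876465, 13.618505477905273), 111.05764770507812)
top red (np.int32(69), [296, 225, 11, 11], [301.2, 230.2]) ((301.0000305175781, 230.00003051757812), (9.899494171142578, 9.899494171142578), 45.0)
top board (np.int32(417), [333, 140, 26, 24], [345.2, 151.6]) ((345.14617919921875, 151.63563537597656), (23.94969940185547, 25.692813873291016), 87.13085174560547)
carr (np.int32(832), [326, 134, 39, 40], [344.7, 154.5]) ((345.0, 153.5), (39.0, 38.0), 90.0)
```

View pics/c0.png

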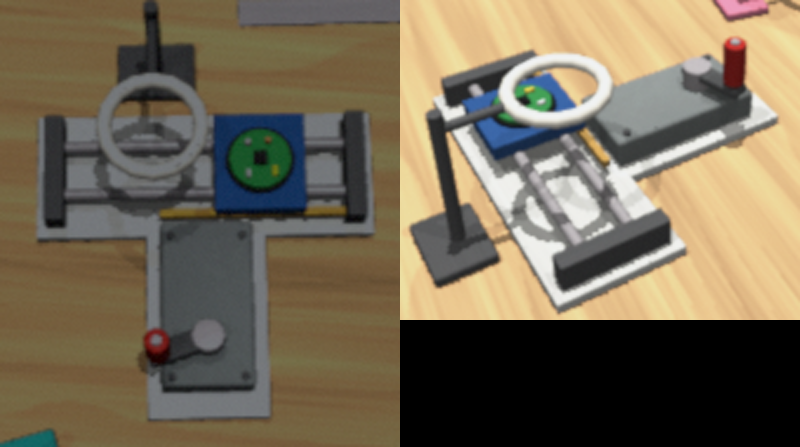

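Crops: the handle top is at (301,229) in the top view and (317.5,251) in the scene view. The hub is at (323.4,227.8) and (298.5,265), the board chip at (345.9,152.1) in the top view, and the ring centre at about (300,138.5) in the top view.

Run:
```python
from h import *
np.set_printoptions(precision=1,suppress=True)
im=cv2.imread("pics/top0.png");H,S,V=cv2.split(cv2.cvtColor(im,cv2.COLOR_BGR2HSV))
print(V[138,270:332].tolist());print(S[138,270:332].tolist())
for t in(140,150,158,):
  for b in blobs((S<60)&(V>t),(270,108,330,166),60)[:1]:
    c=max(cv2.findContours(b[3].astype(np.uint8),0,1)[0],key=len);print(t,b[:2],cv2.fitEllipse(cv2.convexHull(c)))
print("handle top",tri((317.5,251.5),(301.3,229.5)))
print("hub",tri((298.5,265),(323.4,227.8)), plane("top",(323.4,227.8),72))
print("ring",tri((227.4,273.7),(300,138.5)))
print("board",plane("top",(345.9,152.1),56))
e=lambda u,v,z:plane("top",(235+u/2.353,85+v/2.353),z)
def yaw(p,q): d=(q-p)[:2];return np.degrees(np.arctan2(d[1],d[0]))
print("y dir base", yaw(e(372,233,8),e(37,240,8))-90)
print("x dir base", yaw(e(149,417,8),e(149,240,8)), yaw(e(270,416,8),e(267,237,8)))
print("gear", yaw(e(162,388,45),e(160,225,45)),yaw(e(254,387,45),e(253,222,45)), "axis mid",(e(162,388,45)+e(254,387,45))/2,(e(160,225,45)+e(253,222,45))/2,e(254,387,45)-e(162,388,45))
print("rails",yaw(e(345,153,30),e(65,149,30))-90)
```

```text
[124, 126, 124, 125, 122, 115, 108, 120, 123, 123, 116, 101, 100, 121, 123, 124, 121, 112, 94, 92, 88, 80, 79, 80, 79, 77, 75, 69, 69, 66, 56, 47, 48, 57, 80, 105, 118, 121, 124, 125, 122, 124, 124, 123, 123, 121, 114, 102, 111, 120, 123, 121, 113, 103, 107, 98, 73, 82, 83, 82, 82, 83]
[14, 14, 14, 14, 15, 7, 2, 9, 15, 15, 4, 10, 5, 13, 15, 14, 13, 11, 5, 6, 6, 3, 6, 0, 3, 3, 3, 7, 4, 8, 0, 0, 5, 4, 6, 12, 13, 13, 12, 16, 10, 14, 14, 12, 15, 13, 9, 5, 5, 9, 15, 13, 7, 0, 12, 29, 140, 196, 197, 215, 199, 203]
handle top (array([499.4,  51.6, 119.3]), np.float64(2.032236319872471))
hub (array([519.6,   6. ,  61.7]), np.float64(1.8621766069241585)) [518.    5.3  72. ]
ring (array([695.3,  67.9, 139.3]), np.float64(0.28347610442951127))
board [703.8 -34.3  56. ]
y dir base 5.134016848086162
x dir base 4.385419679430301 4.145582639299558
gear 4.94878740077717 3.6952581036092935 axis mid [474.2   2.3  45. ] [636.7  14.6  45. ] [  6.8 -87.    0. ]
rails 3.032527853918495
```

Yaw is about 4.5°, and the crank axis is near (518.5,5.5). The handle radius comes out at 49.9 mm, and board and ring both sit at stage x ≈ 181, which agrees with the text. The board still has about 102 mm to travel (about 1.28 turns). I'll hover over the handle first.

{"method": "jog_arm", "body": {"moves": [[0, 0, 0, 0, 0, -3, 1], [0, 0, 0, 49.4, -43.5, -3, 1], [0, 0, 0, 49.4, -43.5, -3, 1], [0, 0, 0, 49.4, -43.5, -3, 1], [0, 0, 0, 49.4, -43.5, -3, 1], [0, 0, 0, 49.4, -43.5, -3, 1], [0, 0, 0, 49.4, -43.5, -3, 1], [0, 0, 0, 49.4, -43.5, -3, 1], [0, 0, 0, 49.4, -43.5, -3, 1], [0, 0, 0, 49.4, -43.5, -3, 1], [0, 0, 0, 49.4, -43.5, -3, 1], [0, 0, 0, 49.4, -43.5, -3, 1]]}}

```text
time_s: 1.3
tool_pos: [442.0, -37.8, 222.6]
tool_rot: [0.0, 0.99, 0.141, 0.0]
contact_force: [1.0, -0.8, -0.2]
width: 1.001
grasp_force: 0.0
```

{"method": "jog_arm", "body": {"moves": [[0, 0, 0, 8.1, -7.1, 1, 1], [0, 0, 0, 8.1, -7.1, 1, 1], [0, 0, 0, 8.1, -7.1, 1, 1], [0, 0, 0, 8.1, -7.1, 1, 1], [0, 0, 0, 8.1, -7.1, 1, 1]]}}

```text
time_s: 1.8
tool_pos: [498.8, 50.3, 212.5]
tool_rot: [0.0, 0.99, 0.141, -0.001]
contact_force: [-0.1, -0.5, -0.0]
width: 1.001
grasp_force: 0.0
```

Run:
```python
from h import *
s=robot.get_state();print(s["tool_pos"],s["tool_rot"])
im=robot.read_camera("wrist")[:,:,::-1];cv2.imwrite("pics/w1.png",im)
np.savez("w1.npz",p=s["tool_pos"],q=s["tool_rot"])
print(robot.get_calibration("wrist")["K"])
```

```text
[498.82697996  50.32661726 212.50191488] [ 1.74273214e-04  9.90027073e-01  1.40876112e-01 -5.34191485e-04]
[[422.23467663   0.         316.945823  ]
 [  0.         422.23467663 245.14336577]
 [  0.           0.           1.        ]]
```

View pics/w1.png

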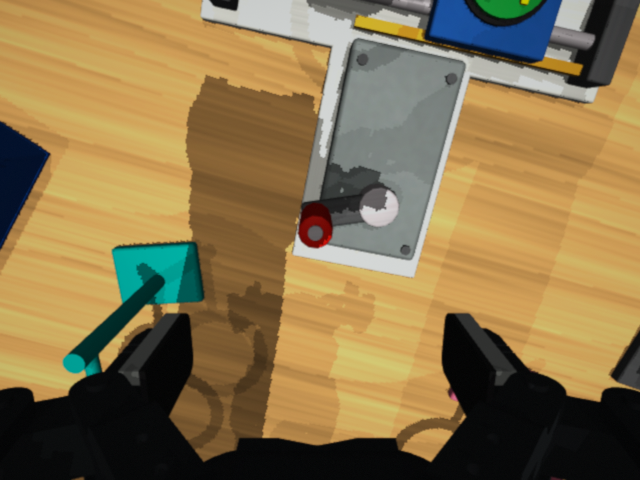

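Wrist view: the handle's pin top is at (316,233), the hub at (379,206), and the gearbox corners at about (352,40), (467,62), (411,258) and (325,246).

```bash
cat >> h.py <<'E'
from scipy.spatial.transform import Rotation as Ro
def wplane(p,q,uv,z):
    c=robot.get_calibration("wrist");K=np.array(c["K"]);T=np.array(c["tool_from_camera"])
    R=Ro.from_quat([q[1],q[2],q[3],q[0]]).as_matrix();o=R@T[:3,3]+p;d=R@T[:3,:3]@np.linalg.solve(K,[uv[0],uv[1],1.])
    return o+d*(z-o[2])/d[2]
E
python3 - <<'E'
from h import *
np.set_printoptions(precision=1,suppress=True)
w=np.load("w1.npz");f=lambda u,v,z:wplane(w["p"],w["q"],(u,v),z)
im=cv2.imread("pics/w1.png");H,S,V=cv2.split(cv2.cvtColor(im,cv2.COLOR_BGR2HSV))
b=blobs(((H<8)|(H>172))&(S>140)&(V>40),(290,190,345,260))[0];print(b[:3])
pin=blobs((S<100),(305,222,327,244))[0];print("pin",pin[:3])
print("handle",f(*pin[2],121))
hub=blobs((S<40)&(V>150),(355,180,405,235))[0];c=max(cv2.findContours(hub[3].astype(np.uint8),0,1)[0],key=len);E=cv2.fitEllipse(cv2.convexHull(c));print(E)
for z in(67,72,78):print("hub",z,f(*E[0],z))
g=[f(u,v,45) for u,v in((352,40),(467,62),(411,258),(325,246))]
print(np.array(g)); 
for a,c in((3,0),(2,1)):
  d=g[c]-g[a];print(np.degrees(np.arctan2(d[1],d[0])))
d=g[0]-g[1];print(np.degrees(np.arctan2(d[1],d[0]))-90,np.linalg.norm(d))
E
```

```text
(np.int32(1023), [299, 203, 33, 45], [315.3, 223.7])
pin (np.int32(176), [308, 226, 15, 15], [315.0, 232.8])
handle [499.1  52.4 121. ]
((379.9417419433594, 208.2611846923828), (34.55194091796875, 39.69679260253906), 51.422481536865234)
hub 67 [519.2   5.4  67. ]
hub 72 [519.9   6.4  72. ]
hub 78 [520.7   7.6  78. ]
[[632.4  62.2  45. ]
 [642.2 -26.8  45. ]
 [482.  -38.7  45. ]
 [471.6  35.9  45. ]]
9.297444726489358
4.250746418902432
6.3052409831268506 89.60069370763597
```

{"method": "jog_arm", "body": {"moves": [[0, 0, 0, 0.05, -0.1, 4, 1], [0, 0, 0, 0.05, -0.1, 8, 1], [0, 0, 0, 0.05, -0.1, 11, 1], [0, 0, 0, 0.05, -0.1, 12.6, 1], [0, 0, 0, 0.05, -0.1, 12.6, 1], [0, 0, 0, 0.05, -0.1, 12.6, 1], [0, 0, 0, 0.05, -0.1, 12.6, 1]]}}

```text
time_s: 2.55
tool_pos: [500.5, 51.4, 88.5]
tool_rot: [0.0, 0.99, 0.14, 0.001]
contact_force: [0.2, 0.6, -0.2]
width: 0.997
grasp_force: 0.0
```

{"method": "jog_arm", "body": {"moves": [[0, 0, 0, -0.1, 0, 0, -1], [0, 0, 0, -0.1, 0, 0.1, -1], [0, 0, 0, -0.1, 0, 0.1, -1], [0, 0, 0, -0.1, 0, 0.1, -1], [0, 0, 0, -0.1, 0, 0.1, -1], [0, 0, 0, -0.1, 0, 0.1, -1], [0, 0, 0, -0.1, 0, 0.1, -1], [0, 0, 0, -0.1, 0, 0.1, -1]]}}

```text
time_s: 3.35
tool_pos: [498.7, 51.7, 85.7]
tool_rot: [0.0, 0.99, 0.141, -0.0]
contact_force: [0.5, 0.4, 0.2]
width: 0.003
grasp_force: 0.0
```

```bash
cat > arc.py <<'E'
import sys;from h import *
# rows (tool x,y cm) for arc about hub C from angle a0 in steps st, n rows
x0,y0,C,st,n=eval(sys.argv[1])
s=robot.get_state();q=s["tool_rot"];R=Ro.from_quat([q[1],q[2],q[3],q[0]]).as_matrix()
print(s["tool_pos"].round(1),s["contact_force"].round(1),s["width"].round(3))
d=np.array([x0-C[0],y0-C[1]]);a=np.arctan2(d[1],d[0]);r=50;print("angle",np.degrees(a),np.hypot(*d))
for i in range(1,n+1):
    t=a-np.radians(st)*i;w=np.array([C[0]+r*np.cos(t)-x0,C[1]+r*np.sin(t)-y0,0]);v=R.T@w/10
    print(np.round(v[:2],2).tolist(),end=" ")
E
python3 arc.py "(499.5,51.8,(519,6),10,12)"
```

```text
Traceback (most recent call last):
  File "arc.py", line 5, in <module>
    print(s["tool_pos"].round(1),s["contact_force"].round(1),s["width"].round(3))
                                                             ^^^^^^^^^^^^^^^^
AttributeError: 'float' object has no attribute 'round'
```

The fingers shut on nothing, so I'll look at what happened.

```bash
sed -i 's/s\["width"\].round(3)/s["width"]/' arc.py
python3 - <<'E'
from h import *
s=robot.get_state();print(s["tool_pos"],s["width"])
ims=[robot.read_camera(n)[:,:,::-1] for n in("wrist","scene","top")]
for n,i in zip("wst",ims):cv2.imwrite(f"pics/{n}2.png",i)
a=cv2.resize(ims[0],(400,300));b=cv2.resize(ims[1][200:350,200:400],(400,300));c=cv2.resize(ims[2][170:320,220:420],(400,300))
cv2.imwrite("pics/m2.png",np.vstack([np.hstack([a,b]),np.hstack([c,c*0])]))
E
```

```text
[498.65109646  51.7028306   85.67238614] 0.0032254496658938358
```

View pics/m2.png

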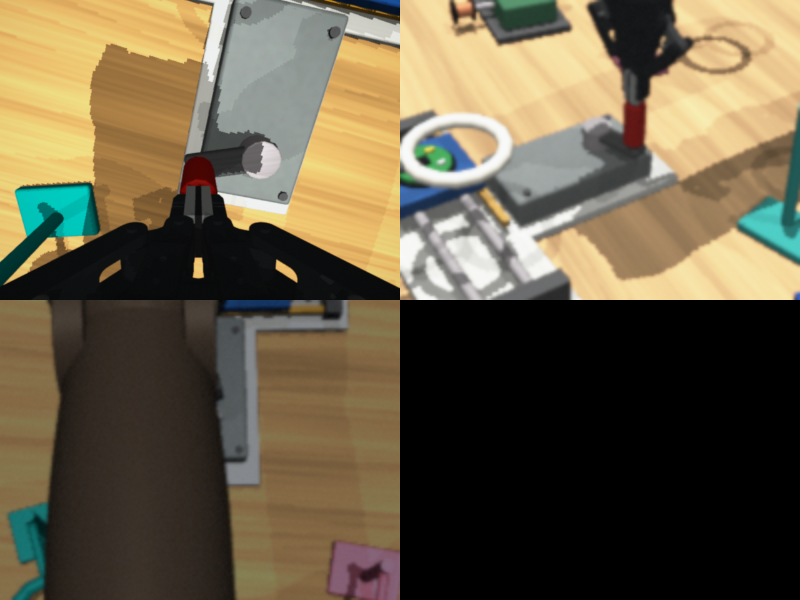

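The red handle is seen right at the closed fingertips, at about (317,300) in the wrist image. A zoom should show whether the fingers are behind it or above it.

Run:
```python
import cv2,numpy as np
a=cv2.imread("pics/w2.png")[230:350,257:377];b=cv2.imread("pics/s2.png")[215:285,282:352]
cv2.imwrite("pics/z2.png",np.hstack([cv2.resize(a,(400,400),interpolation=2),cv2.resize(b,(400,400),interpolation=2)]))
```

```text
(no output)
```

View pics/z2.png

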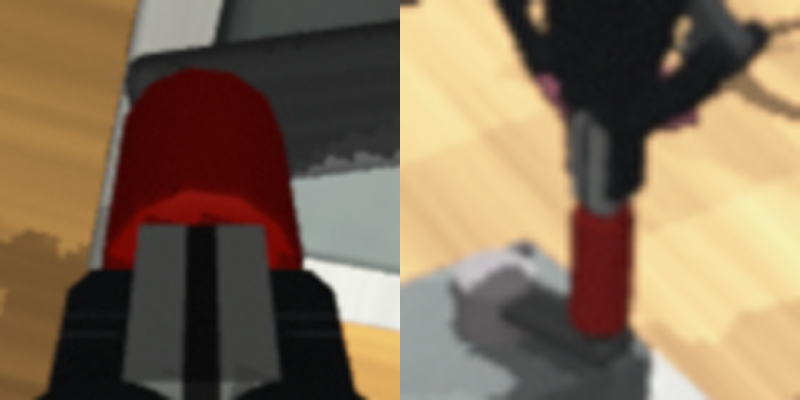

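The image can be read two ways: either the tips rest above the cap, or they are drawn inside the handle. The hub's pixel matches the reported TCP pose, so the height reading looks right. I'll raise the shut gripper and see where its tips really end.

{"method": "jog_arm", "body": {"moves": [[0, 0, 0, 0, 0, -3, -1], [0, 0, 0, 0, 0, -6, -1], [0, 0, 0, 0, 0, -8, -1], [0, 0, 0, 0, 0, -8, -1], [0, 0, 0, 0, 0, -8, -1]]}}

```text
time_s: 4.0
tool_pos: [498.9, 51.7, 165.6]
tool_rot: [0.0, 0.99, 0.141, 0.0]
contact_force: [0.5, 0.5, 0.6]
width: -0.001
grasp_force: 0.0
```

Run:
```python
from h import *
s=robot.get_state();print(s["tool_pos"],s["width"],s["contact_force"])
np.savez("w3.npz",p=s["tool_pos"],q=s["tool_rot"])
ims=[robot.read_camera(n)[:,:,::-1] for n in("wrist","scene")]
for n,i in zip("ws",ims):cv2.imwrite(f"pics/{n}3.png",i)
cv2.imwrite("pics/z3.png",np.hstack([cv2.resize(ims[0][160:360,217:417],(400,400),interpolation=2),cv2.resize(ims[1][185:285,267:367],(400,400),interpolation=2)]))
```

```text
[498.8547466   51.6972735  165.60776131] -0.0005841314849218488 [0.48093473 0.49057885 0.60678079]
```

View pics/z3.png

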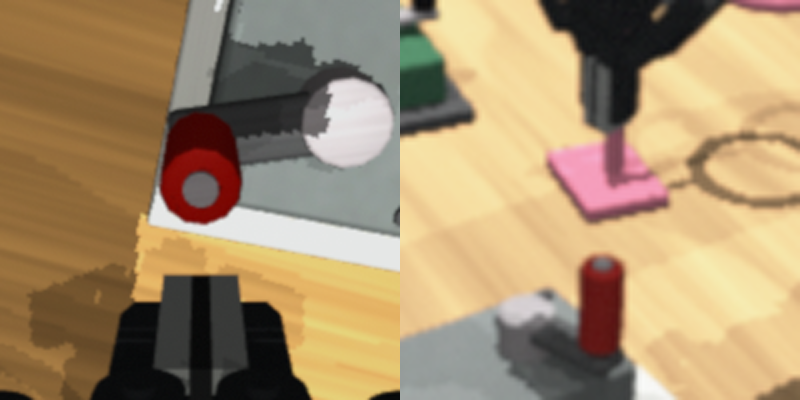

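The tips stay at v=297.5 in the wrist image, so they end well behind the nominal TCP, roughly 30–35 mm. I'll measure that offset.

Run:
```python
from h import *
np.set_printoptions(precision=1,suppress=True)
w=np.load("w3.npz");p,q=w["p"],w["q"]
# tip, scene: point on ray nearest to vertical line through TCP
for uv in((318.5,217),(318.5,218)):
    o,d=ray("scene",uv);t=np.dot(p[:2]-o[:2],d[:2])/np.dot(d[:2],d[:2]);print("scene tip",o+t*d)
# predicted scene pixel of TCP reported
K,T=cal("scene");
for dz in(0,20,30,35,40):
    c=T[:3,:3]@(p+[0,0,dz])+T[:3,3];print(dz,(K@c/c[2])[:2])
# handle re-measure w3
im=cv2.imread("pics/w3.png");pin=blobs((cv2.cvtColor(im,cv2.COLOR_BGR2HSV)[:,:,1]<100),(307,244,328,265))[0];print(pin[:3])
f=lambda uv,z:wplane(p,q,uv,z)
w1=np.load("w1.npz")
# two wrist heights -> triangulate handle top
a=f(pin[2],0);a2=f(pin[2],200);b=wplane(w1["p"],w1["q"],(315,232.8),0);b2=wplane(w1["p"],w1["q"],(315,232.8),200)
d,e=a2-a,b2-b;s=np.linalg.lstsq(np.c_[d,-e],b-a,rcond=None)[0];print("handle top",a+d*s[0],b+e*s[1])
print("hub67",f((217+347/2,160+120/2),70))
```

```text
scene tip [498.9  51.7 200.5]
scene tip [498.8  51.7 198.3]
0 [318.  232.2]
20 [318.3 223.6]
30 [318.4 219.2]
35 [318.5 217. ]
40 [318.6 214.7]
(np.int32(253), [308, 246, 18, 18], [316.9, 254.4])
handle top [499.5  52.5 122.8] [499.5  52.5 122.7]
hub67 [520.9   7.4  70. ]
```

The tips sit 34 mm behind the reported TCP, and the handle top is confirmed at (499.5,52.5,122). To get the pads to a true height of 107 mm, the reported z must be about 54.

{"method": "jog_arm", "body": {"moves": [[0, 0, 0, 0.1, -0.1, 0, 1], [0, 0, 0, 0.1, -0.1, 0, 1], [0, 0, 0, 0.1, -0.1, 0, 1], [0, 0, 0, 0.1, -0.1, 0, 1], [0, 0, 0, 0.1, -0.1, 0, 1], [0, 0, 0, 0.1, -0.1, 3, 1], [0, 0, 0, 0.1, -0.1, 6, 1], [0, 0, 0, 0.1, -0.1, 9, 1], [0, 0, 0, 0.1, -0.1, 11.1, 1], [0, 0, 0, 0.1, -0.1, 11.1, 1], [0, 0, 0, 0.1, -0.1, 11.1, 1]]}}

```text
time_s: 5.2
tool_pos: [499.3, 52.9, 55.1]
tool_rot: [-0.0, 0.99, 0.141, -0.0]
contact_force: [-0.0, 0.2, -1.0]
width: 1.002
grasp_force: 0.0
```

{"method": "jog_arm", "body": {"moves": [[0, 0, 0, 0, 0, 0, -1], [0, 0, 0, 0, 0, 0, -1], [0, 0, 0, 0, 0, 0, -1], [0, 0, 0, 0, 0, 0, -1], [0, 0, 0, 0, 0, 0, -1], [0, 0, 0, 0, 0, 0, -1], [0, 0, 0, 0, 0, 0, -1]]}}

```text
time_s: 5.9
tool_pos: [500.1, 52.4, 55.6]
tool_rot: [0.001, 0.99, 0.141, 0.001]
contact_force: [0.1, -3.1, 5.1]
width: 0.255
grasp_force: 58.9
```

```bash
python3 arc.py "(499.8,52.3,(519.3,6.3),10,12)"
```

```text
[500.1  52.4  55.6] [ 0.1 -3.1  5.1] 0.2554935547560366
angle 112.9727213308286 49.9624859269432
[0.87, -0.03] [1.73, 0.09] [2.56, 0.37] [3.33, 0.78] [4.01, 1.32] [4.59, 1.97] [5.05, 2.71] [5.38, 3.52] [5.56, 4.37] [5.58, 5.24] [5.46, 6.1] [5.19, 6.93]
```

Gripped: opening 22 mm, force 59 N. I'll turn the first 60° and check the force.

{"method": "jog_arm", "body": {"moves": [[0, 0, 0, 0.87, -0.03, 0, -1], [0, 0, 0, 1.73, 0.09, 0, -1], [0, 0, 0, 2.56, 0.37, 0, -1], [0, 0, 0, 3.33, 0.78, 0, -1], [0, 0, 0, 4.01, 1.32, 0, -1], [0, 0, 0, 4.59, 1.97, 0, -1], [0, 0, 0, 4.59, 1.97, 0, -1], [0, 0, 0, 4.59, 1.97, 0, -1]]}}

```text
time_s: 6.7
tool_pos: [550.3, 46.8, 55.7]
tool_rot: [0.0, 0.99, 0.141, 0.001]
contact_force: [1.5, -1.6, 4.2]
width: 0.257
grasp_force: 59.0
```

```bash
cat > look.py <<'E'
from h import *
import sys
im=robot.read_camera("top")[:,:,::-1];cv2.imwrite(f"pics/t_{sys.argv[1]}.png",im)
h=cv2.cvtColor(im,cv2.COLOR_BGR2HSV);H,S,V=cv2.split(h)
for nm,m in(("board",(H>45)&(H<75)&(S>120)&(V>60)),("blue",(H>100)&(H<125)&(S>150)&(V>60))):
    for b in blobs(m,(250,125,400,185),40)[:2]:print(nm,b[:3])
E
python3 look.py a; python3 arc.py "(553.8,43,(519.3,6.3),10,12)"
```

```text
board (np.int32(287), [334, 140, 19, 25], [343.1, 152.6])
blue (np.int32(461), [334, 134, 25, 40], [349.6, 155.9])
[550.2  46.8  55.6] [ 2.2 -1.2  4.6] 0.26191064914963774
angle 46.769812115862315 50.37003077227569
[0.34, 0.8] [0.58, 1.64] [0.66, 2.51] [0.6, 3.38] [0.38, 4.22] [0.02, 5.02] [-0.47, 5.74] [-1.08, 6.36] [-1.79, 6.87] [-2.58, 7.24] [-3.42, 7.48] [-4.29, 7.56]
```

```bash
python3 arc.py "(549.9,46.5,(519.8,6.6),12,12)"
```

```text
[550.2  46.8  55.6] [ 2.2 -1.2  4.6] 0.26191064914963774
angle 52.969610394321336 49.98019607804677
[0.54, 0.9] [0.87, 1.89] [1.0, 2.92] [0.9, 3.97] [0.59, 4.96] [0.08, 5.88] [-0.61, 6.66] [-1.44, 7.29] [-2.39, 7.73] [-3.41, 7.96] [-4.46, 7.97] [-5.48, 7.77]
```

{"method": "jog_arm", "body": {"moves": [[0, 0, 0, 0.54, 0.9, 0, -1], [0, 0, 0, 0.87, 1.89, 0, -1], [0, 0, 0, 1.0, 2.92, 0, -1], [0, 0, 0, 0.9, 3.97, 0, -1], [0, 0, 0, 0.59, 4.96, 0, -1], [0, 0, 0, 0.08, 5.88, 0, -1], [0, 0, 0, -0.61, 6.66, 0, -1], [0, 0, 0, -1.44, 7.29, 0, -1], [0, 0, 0, -2.39, 7.73, 0, -1], [0, 0, 0, -3.41, 7.96, 0, -1], [0, 0, 0, -3.41, 7.96, 0, -1], [0, 0, 0, -3.41, 7.96, 0, -1]]}}

```text
time_s: 7.95
tool_pos: [538.2, -40.2, 55.6]
tool_rot: [0.001, 0.99, 0.141, 0.0]
contact_force: [-1.5, -2.9, 8.4]
width: 0.258
grasp_force: 59.4
```

```bash
python3 look.py b; S=$(python3 -c "
import math
a=math.radians(53-120);print(f'({519.8+50*math.cos(a):.2f},{6.6+50*math.sin(a):.2f},(519.8,6.6),12,11)')"); echo $S; python3 arc.py "$S"
```

```text
blue (np.int32(75), [309, 163, 9, 12], [313.2, 169.1])
blue (np.int32(68), [309, 135, 7, 16], [311.2, 141.2])
(539.34,-39.43,(519.8,6.6),12,11)
[538.3 -40.1  55.6] [-1.2 -2.5  9.2] 0.25635395749134054
angle -66.99849788569657 50.0057246722813
[-1.05, 0.01] [-2.07, -0.19] [-3.03, -0.6] [-3.89, -1.2] [-4.6, -1.97] [-5.13, -2.86] [-5.47, -3.85] [-5.6, -4.89] [-5.5, -5.93] [-5.19, -6.93] [-4.68, -7.84]
```

{"method": "jog_arm", "body": {"moves": [[0, 0, 0, -1.05, 0.01, 0, -1], [0, 0, 0, -2.07, -0.19, 0, -1], [0, 0, 0, -3.03, -0.6, 0, -1], [0, 0, 0, -3.89, -1.2, 0, -1], [0, 0, 0, -4.6, -1.97, 0, -1], [0, 0, 0, -5.13, -2.86, 0, -1], [0, 0, 0, -5.47, -3.85, 0, -1], [0, 0, 0, -5.6, -4.89, 0, -1], [0, 0, 0, -5.5, -5.93, 0, -1], [0, 0, 0, -5.19, -6.93, 0, -1], [0, 0, 0, -4.68, -7.84, 0, -1], [0, 0, 0, -4.68, -7.84, 0, -1]]}}

```text
time_s: 9.2
tool_pos: [473.3, 23.8, 55.6]
tool_rot: [0.0, 0.99, 0.141, 0.002]
contact_force: [5.4, 1.1, 6.0]
width: 0.257
grasp_force: 59.2
```

```bash
S=$(python3 -c "
import math
a=math.radians(53-252);print(f'({519.8+50*math.cos(a):.2f},{6.6+50*math.sin(a):.2f},(519.8,6.6),12,11)')"); echo $S; python3 arc.py "$S"
```

```text
(472.52,22.88,(519.8,6.6),12,11)
[473.3  23.8  55.6] [5.4 1.1 6. ] 0.2565790191818094
angle 160.99979367526942 50.0043678092224
[0.69, -0.79] [1.53, -1.41] [2.48, -1.85] [3.5, -2.08] [4.54, -2.09] [5.57, -1.89] [6.53, -1.48] [7.38, -0.87] [8.09, -0.1] [8.62, 0.79] [8.96, 1.78]
```

{"method": "jog_arm", "body": {"moves": [[0, 0, 0, 0.69, -0.79, 0, -1], [0, 0, 0, 1.53, -1.41, 0, -1], [0, 0, 0, 2.48, -1.85, 0, -1], [0, 0, 0, 3.5, -2.08, 0, -1], [0, 0, 0, 4.54, -2.09, 0, -1], [0, 0, 0, 5.57, -1.89, 0, -1], [0, 0, 0, 6.53, -1.48, 0, -1], [0, 0, 0, 7.38, -0.87, 0, -1], [0, 0, 0, 8.09, -0.1, 0, -1], [0, 0, 0, 8.62, 0.79, 0, -1], [0, 0, 0, 8.62, 0.79, 0, -1], [0, 0, 0, 8.62, 0.79, 0, -1]]}}

```text
time_s: 10.4
tool_pos: [557.8, 39.8, 55.6]
tool_rot: [-0.0, 0.99, 0.141, 0.001]
contact_force: [3.1, -0.2, 6.4]
width: 0.263
grasp_force: 59.4
```

Run:
```python
from h import *
s=robot.get_state();print(s["tool_pos"],s["contact_force"],s["width"]);np.savez("w4.npz",p=s["tool_pos"],q=s["tool_rot"])
I={n:robot.read_camera(n)[:,:,::-1] for n in("wrist","scene","top")}
for n in I:cv2.imwrite(f"pics/{n}4.png",I[n])
a=cv2.resize(I["scene"][230:360,150:350],(400,260),interpolation=2);b=cv2.resize(I["top"][100:230,220:420],(400,260),interpolation=2);c=cv2.resize(I["wrist"],(400,300))
cv2.imwrite("pics/m4.png",np.vstack([np.hstack([a,b]),np.hstack([c,c*0])]))
```

```text
[557.84395843  39.75389313  55.60314251] [ 3.14187785 -0.15175615  6.43649525] 0.26253486087915967
```

View pics/m4.png

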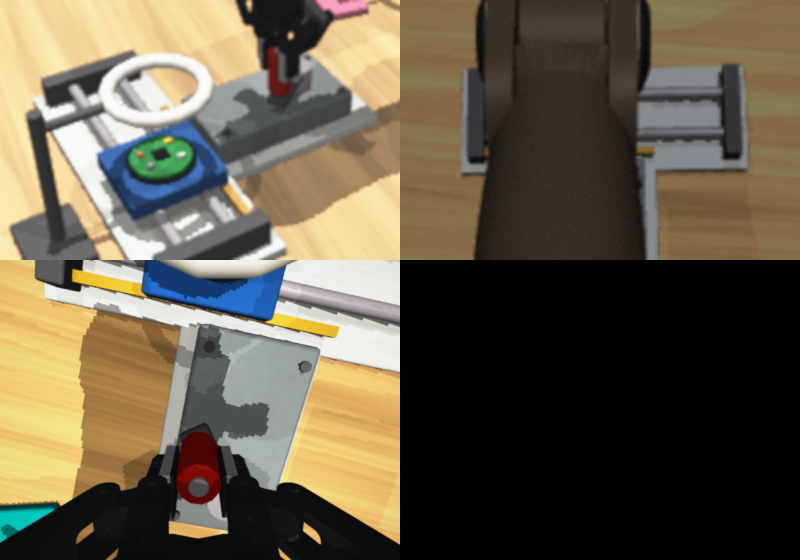

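The scene view now shows the whole board, at about (230,308), close to the ring's axis. I'll measure how far is left.

```bash
cat > meas.py <<'E'
from h import *
import sys
np.set_printoptions(precision=1,suppress=True)
im=cv2.imread(sys.argv[1]);H,S,V=cv2.split(cv2.cvtColor(im,cv2.COLOR_BGR2HSV))
b=blobs((H>40)&(H<80)&(S>100)&(V>50),(200,285,265,330))[0]
c=max(cv2.findContours(b[3].astype(np.uint8),0,1)[0],key=len);E=cv2.fitEllipse(cv2.convexHull(c));print(E)
g=np.zeros(H.shape,np.uint8);cv2.ellipse(g,E,1,-1)
k=blobs((V<50)&(g>0),(210,295,250,320),5);print("chip",[x[:3] for x in k[:2]])
r=blobs((S<60)&(V>190),(190,245,265,300),60)[0];c=max(cv2.findContours(r[3].astype(np.uint8),0,1)[0],key=len);F=cv2.fitEllipse(cv2.convexHull(c));print("ring",r[1],F)
B=plane("scene",E[0],55);G=plane("scene",F[0],140);print("board",B,"ring",G)
for yaw in(3.5,4.5,5.5):
    a=np.radians(yaw);y=np.array([-np.sin(a),np.cos(a)]);x=np.array([np.cos(a),np.sin(a)]);C=np.array([519.8,6.6])
    print(yaw,"board st",(B[:2]-C)@x,(B[:2]-C)@y,"ring st",(G[:2]-C)@x,(G[:2]-C)@y,"gap",(G-B)[:2]@y)
if k: print("chip pos",plane("scene",k[0][2],56))
E
python3 meas.py pics/scene4.png
```

```text
((230.05776977539062, 308.6017761230469), (21.158273696899414, 33.03169250488281), 81.4474105834961)
chip [(np.int32(21), [227, 305, 7, 4], [229.9, 306.7])]
ring [190, 256, 67, 44] ((221.98184204101562, 277.26239013671875), (38.92391586303711, 68.82908630371094), 71.78746032714844)
board [696.7  67.2  55. ] ring [707.7  74.7 140. ]
3.5 board st 180.22056160220245 49.65196999466361 ring st 191.6697290642772 56.49265000851662 gap 6.8406800138529995
4.5 board st 181.05965949851125 46.49912526970158 ring st 192.62646952483536 53.13894789093824 gap 6.639822621236663
5.5 board st 181.84360486857247 43.33211646073526 ring st 193.52453409676176 49.769059135063756 gap 6.436942674328492
chip pos [695.4  62.9  56. ]
```

Run:
```python
from h import *
np.set_printoptions(precision=1,suppress=True)
a=np.radians(4.5);y=np.array([-np.sin(a),np.cos(a)]);x=np.array([np.cos(a),np.sin(a)]);C=np.array([519.8,6.6])
st=lambda P:np.array([(P[:2]-C)@x,(P[:2]-C)@y])
# ring in scene0 : inner and outer contour
im=cv2.imread("pics/scene0.png");H,S,V=cv2.split(cv2.cvtColor(im,cv2.COLOR_BGR2HSV))
for t in(190,200,210):
    r=blobs((S<40)&(V>t),(190,250,265,300),60)[0]
    cs,_=cv2.findContours(r[3].astype(np.uint8),cv2.RETR_CCOMP,1);cs=sorted(cs,key=cv2.contourArea)[-2:]
    for c in cs:
        F=cv2.fitEllipse(c);P=plane("scene",F[0],140);print("scene ring",t,F,P,st(P))
# ring in top0: saturation/value of ring inner/outer via Hough
g=cv2.imread("pics/top0.png");g8=cv2.resize(cv2.cvtColor(g,cv2.COLOR_BGR2GRAY)[105:175,265:335],None,fx=8,fy=8,interpolation=2)
for R in((125,155),(175,215)):
    h=cv2.HoughCircles(g8,cv2.HOUGH_GRADIENT,1,300,param1=80,param2=15,minRadius=R[0],maxRadius=R[1])
    if h is not None:
        for c in h[0][:2]:
            uv=(c[0]+.5)/8-.5+265,(c[1]+.5)/8-.5+105;P=plane("top",uv,140);print("top ring",uv,c[2]/8,P,st(P))
# boards
for n,f,box in(("top","pics/top0.png",(325,130,370,175)),("scene","pics/scene4.png",(205,290,260,325))):
    im=cv2.imread(f);H,S,V=cv2.split(cv2.cvtColor(im,cv2.COLOR_BGR2HSV))
    for t in(60,90,110):
        b=blobs((H>40)&(H<80)&(S>100)&(V>t),box)
        if b:
            c=cv2.fitEllipse(cv2.convexHull(np.vstack(cv2.findContours(b[0][3].astype(np.uint8),0,1)[0])));P=plane(n,c[0],56);print(n,"board",t,c,P,st(P))
    cx=(343,149,350,156) if n=="top" else(224,302,236,312)
    m=blobs(V<(40 if n=="top" else 60),cx,4)
    if m:P=plane(n,m[0][2],57);print(n,"chip",m[0][:3],P,st(P))
```

```text
scene ring 190 ((227.1926727294922, 273.1949768066406), (25.550622940063477, 43.83317184448242), 83.02086639404297) [695.3  67.3 140. ] [179.8  46.8]
scene ring 190 ((227.41444396972656, 273.5471496582031), (33.19960403442383, 55.48678207397461), 82.98477172851562) [695.3  68.5 140. ] [179.8  47.9]
scene ring 200 ((227.1934356689453, 273.07489013671875), (25.80379867553711, 44.11454391479492), 83.15596008300781) [695.2  67.  140. ] [179.6  46.4]
scene ring 200 ((227.44482421875, 273.47998046875), (32.99087142944336, 55.265113830566406), 82.72132873535156) [695.2  68.3 140. ] [179.7  47.8]
scene ring 210 ((227.26531982421875, 272.9967956542969), (25.91815185546875, 44.72554016113281), 83.58889770507812) [695.   66.8 140. ] [179.4  46.3]
scene ring 210 ((227.42515563964844, 273.4067687988281), (32.878108978271484, 54.988101959228516), 82.6285171508789) [695.2  68.1 140. ] [179.7  47.6]
top board 60 ((345.14617919921875, 151.63563537597656), (23.94969940185547, 25.692813873291016), 87.13085174560547) [704.8 -32.5  56. ] [181.3 -53.5]
top chip (np.int32(29), [343, 149, 5, 6], [345.1, 151.6]) [704.5 -32.4  57. ] [181.  -53.4]
scene board 60 ((230.06919860839844, 308.4165954589844), (20.73845863342285, 32.988502502441406), 81.4021987915039) [696.8  67.8  56. ] [181.2  47.1]
scene board 90 ((229.92874145507812, 308.0649108886719), (19.996122360229492, 32.33868408203125), 81.32332611083984) [696.7  66.7  56. ] [181.  46.]
scene board 110 ((229.93893432617188, 308.1841125488281), (18.544185638427734, 32.311458587646484), 81.24868774414062) [696.8  67.   56. ] [181.2  46.4]
scene chip (np.int32(25), [227, 305, 7, 5], [229.7, 306.8]) [696.2  64.1  57. ] [180.3  43.5]
```

The remaining gap is about 2–4.5 mm, with both views noisy. I'll advance another 12°, let go, and check from straight above with the wrist camera.

{"method": "jog_arm", "body": {"moves": [[0, 0, 0, 0.18, 0.49, 0, -1], [0, 0, 0, 0.34, 0.99, 0, -1], [0, 0, 0, 0.34, 0.99, 0, -1], [0, 0, 0, 0.34, 0.99, 0, -1], [0, 0, 0, 0.34, 0.99, 0, 1], [0, 0, 0, 0.34, 0.99, 0, 1], [0, 0, 0, 0.34, 0.99, 0, 1], [0, 0, 0, 0.34, 0.99, 0, 1], [0, 0, 0, 0.34, 0.99, 0, 1], [0, 0, 0, 0.34, 0.99, -3, 1], [0, 0, 0, 0.34, 0.99, -8, 1], [0, 0, 0, 0.34, 0.99, -13, 1]]}}

```text
time_s: 11.75
tool_pos: [561.6, 30.9, 185.4]
tool_rot: [-0.0, 0.99, 0.141, -0.001]
contact_force: [1.3, -0.9, 0.4]
width: 1.003
grasp_force: 0.0
```

{"method": "jog_arm", "body": {"moves": [[0, 0, 0, 0, 0, -4, 1], [0, 0, 0, 3, 0.2, -4, 1], [0, 0, 0, 6.8, 0.2, -4, 1], [0, 0, 0, 6.8, 0.2, -4, 1], [0, 0, 0, 6.8, 0.2, -4, 1], [0, 0, 0, 6.8, 0.2, -4, 1]]}}

```text
time_s: 12.35
tool_pos: [627.7, 47.9, 224.5]
tool_rot: [-0.0, 0.99, 0.141, -0.0]
contact_force: [-0.2, -1.0, 0.5]
width: 1.003
grasp_force: 0.0
```

Run:
```python
from h import *
s=robot.get_state();print(s["tool_pos"],s["tool_rot"]);np.savez("w5.npz",p=s["tool_pos"],q=s["tool_rot"])
I={n:robot.read_camera(n)[:,:,::-1] for n in("wrist","scene")}
for n in I:cv2.imwrite(f"pics/{n}5.png",I[n])
```

```text
[627.68094332  47.89598913 224.53181843] [-1.30214364e-05  9.90023957e-01  1.40898289e-01 -4.86227432e-04]
```

View pics/wrist5.png

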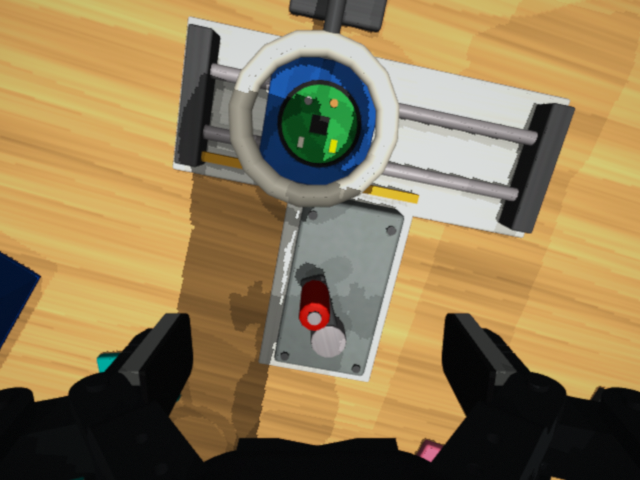

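Seen from above, the ring is centred at about (314,118) and the board's chip is at (319,124). I'll measure both precisely in stage axes.

```bash
cat > m5.py <<'E'
from h import *
import sys
np.set_printoptions(precision=1,suppress=True)
k=sys.argv[1];w=np.load(f"w{k}.npz");f=lambda uv,z:wplane(w["p"],w["q"],uv,z)
a=np.radians(4.5);y=np.array([-np.sin(a),np.cos(a)]);x=np.array([np.cos(a),np.sin(a)]);C=np.array([519.8,6.6])
st=lambda P:np.array([(P[:2]-C)@x,(P[:2]-C)@y])
im=cv2.imread(f"pics/wrist{k}.png");H,S,V=cv2.split(cv2.cvtColor(im,cv2.COLOR_BGR2HSV))
m=(H>40)&(H<80)&(S>80)&(V>40);b=blobs(m,(255,70,390,180))[0]
E=cv2.fitEllipse(cv2.convexHull(np.vstack(cv2.findContours(b[3].astype(np.uint8),0,1)[0])));P=f(E[0],56);print("board",E,P,st(P))
c=blobs(V<60,(int(E[0][0])-14,int(E[0][1])-14,int(E[0][0])+14,int(E[0][1])+14),20)[0];Q=f(c[2],57);print("chip",c[:3],Q,st(Q))
# ring inner edge: radial outward rays from the hole to first low-saturation pixel
pts=[]
cx,cy=314.5,118.5
for t in np.arange(0,360,4):
    for r in np.arange(50,80,.5):
        u,v=cx+r*np.cos(np.radians(t)),cy+r*np.sin(np.radians(t))
        if S[int(round(v)),int(round(u))]<45 and V[int(round(v)),int(round(u))]>60:
            pts.append((u,v,r));break
pts=np.array(pts);ok=abs(pts[:,2]-np.median(pts[:,2]))<7;F=cv2.fitEllipse(pts[ok,:2].astype(np.float32));G=f(F[0],140);print("inner",ok.sum(),F,G,st(G))
pts=[]
for t in np.arange(0,360,4):
    for r in np.arange(100,70,-.5):
        u,v=cx+r*np.cos(np.radians(t)),cy+r*np.sin(np.radians(t))
        if S[int(round(v)),int(round(u))]<50 and V[int(round(v)),int(round(u))]>70:
            pts.append((u,v,r));break
pts=np.array(pts);ok=abs(pts[:,2]-85)<5;O=cv2.fitEllipse(cv2.convexHull(pts[ok,:2].astype(np.float32)));G2=f(O[0],140);print("outer",ok.sum(),O,G2,st(G2))
E
python3 m5.py 5; python3 meas.py pics/scene5.png | head -2
```

```text
board ((318.9060974121094, 122.9817123413086), (75.25079345703125, 79.4150390625), 4.816136837005615) [696.6  67.   56. ] [180.9  46.4]
chip (np.int32(340), [308, 114, 21, 22], [318.3, 124.7]) [695.2  67.1  57. ] [179.6  46.6]
inner 77 ((314.4303894042969, 120.56141662597656), (122.16207885742188, 129.6604766845703), 4.31593132019043) [696.7  70.2 140. ] [181.4  49.5]
outer 26 ((314.8835144042969, 118.34769439697266), (172.03176879882812, 177.8102569580078), 171.884521484375) [698.   70.3 140. ] [182.7  49.5]
((230.3166961669922, 309.1900939941406), (21.33440589904785, 32.70403289794922), 80.76805877685547)
chip [(np.int32(29), [228, 305, 7, 6], [230.8, 307.6])]
```

The wrist view gives a gap of 3.0 mm and the top view about 2.2 mm, so I'll add about 12°. First I'll locate the handle for the regrip.

```bash
python3 - <<'E'
from h import *
w=np.load("w5.npz");S=cv2.cvtColor(cv2.imread("pics/wrist5.png"),cv2.COLOR_BGR2HSV)[:,:,1]
pin=blobs(S<100,(305,308,324,330))[0];print(pin[:3]);P=wplane(w["p"],w["q"],pin[2],122);print(P)
d=P[:2]-[519.8,6.6];print(np.hypot(*d),np.degrees(np.arctan2(d[1],d[0])))
R=Ro.from_quat(np.roll(w["q"],-1)).as_matrix()
print((R.T@(np.r_[P[:2],55.5]-w["p"])/10).round(2))
E
python3 arc.py "(561.8,33.8,(519.8,6.6),12,1)"
```

```text
(np.int32(141), [308, 312, 13, 13], [314.0, 317.9])
[563.04714333  32.08895598 122.        ]
50.199624335048576 30.51420239177314
[-6.63 -0.28 16.91]
[627.6  47.8 225.2] [-0.1 -1.1 -0.8] 1.001755523897077
angle 32.927862653164134 50.03838526571376
[0.19, 1.03]
```

{"method": "jog_arm", "body": {"moves": [[0, 0, 0, -4, -0.2, 0, 1], [0, 0, 0, -6.6, -0.3, 0, 1], [0, 0, 0, -6.6, -0.3, 0, 1], [0, 0, 0, -6.6, -0.3, 4, 1], [0, 0, 0, -6.6, -0.3, 8, 1], [0, 0, 0, -6.6, -0.3, 12, 1], [0, 0, 0, -6.6, -0.3, 15, 1], [0, 0, 0, -6.6, -0.3, 16.9, 1], [0, 0, 0, -6.6, -0.3, 16.9, 1], [0, 0, 0, -6.6, -0.3, 16.9, 1]]}}

```text
time_s: 13.45
tool_pos: [564.4, 32.5, 56.5]
tool_rot: [0.0, 0.99, 0.141, 0.0]
contact_force: [-0.5, -0.1, 0.1]
width: 1.001
grasp_force: 0.0
```

{"method": "jog_arm", "body": {"moves": [[0, 0, 0, 0, 0, 0, -1], [0, 0, 0, 0, 0, 0, -1], [0, 0, 0, 0, 0, 0, -1], [0, 0, 0, 0, 0, 0, -1], [0, 0, 0, 0, 0, 0, -1], [0, 0, 0, 0, 0, 0, -1], [0, 0, 0, 0, 0, 0, -1]]}}

```text
time_s: 14.15
tool_pos: [564.6, 32.5, 56.4]
tool_rot: [0.0, 0.99, 0.141, 0.001]
contact_force: [-0.5, 0.1, 6.3]
width: 0.26
grasp_force: 58.6
```

{"method": "jog_arm", "body": {"moves": [[0, 0, 0, 0.1, 0.5, 0, -1], [0, 0, 0, 0.15, 1.05, 0, -1], [0, 0, 0, 0.15, 1.05, 0, -1], [0, 0, 0, 0.15, 1.05, 0, -1], [0, 0, 0, 0.15, 1.05, 0, 1], [0, 0, 0, 0.15, 1.05, 0, 1], [0, 0, 0, 0.15, 1.05, 0, 1], [0, 0, 0, 0.15, 1.05, 0, 1], [0, 0, 0, 0.15, 1.05, 0, 1], [0, 0, 0, 0.15, 1.05, -3, 1], [0, 0, 0, 0.15, 1.05, -8, 1], [0, 0, 0, 0.15, 1.05, -13, 1]]}}

```text
time_s: 15.35
tool_pos: [567.7, 22.8, 186.4]
tool_rot: [-0.0, 0.99, 0.141, -0.001]
contact_force: [1.1, 0.2, 0.3]
width: 0.996
grasp_force: 0.0
```

{"method": "jog_arm", "body": {"moves": [[0, 0, 0, 0, 0, -4, 1], [0, 0, 0, 3, -0.7, -4, 1], [0, 0, 0, 6.4, -0.7, -4, 1], [0, 0, 0, 6.4, -0.7, -4, 1], [0, 0, 0, 6.4, -0.7, -4, 1], [0, 0, 0, 6.4, -0.7, -4, 1]]}}

```text
time_s: 15.95
tool_pos: [627.4, 47.2, 225.6]
tool_rot: [-0.0, 0.99, 0.141, -0.0]
contact_force: [0.5, 0.4, 0.8]
width: 0.999
grasp_force: 0.0
```

```bash
python3 - <<'E'
from h import *
s=robot.get_state();print(s["tool_pos"],s["tool_rot"]);np.savez("w6.npz",p=s["tool_pos"],q=s["tool_rot"])
I={n:robot.read_camera(n)[:,:,::-1] for n in("wrist","scene")}
for n in I:cv2.imwrite(f"pics/{n}6.png",I[n])
E
python3 m5.py 6;python3 meas.py pics/scene6.png | head -2
```

```text
[627.3853144   47.24878443 225.56411034] [-5.95994826e-06  9.90028423e-01  1.40867147e-01 -4.11202215e-04]
board ((315.15704345703125, 121.69770050048828), (75.39118957519531, 79.27180480957031), 2.4123194217681885) [696.4  69.5  56. ] [181.   48.9]
chip (np.int32(354), [305, 112, 20, 23], [314.7, 123.5]) [695.   69.5  57. ] [179.6  48.9]
inner 83 ((313.40203857421875, 119.702880859375), (119.16120147705078, 130.5482177734375), 6.356604099273682) [696.8  70.3 140. ] [181.4  49.6]
outer 24 ((314.3368225097656, 117.68345642089844), (171.66085815429688, 176.7742156982422), 172.71327209472656) [698.   70.1 140. ] [182.7  49.3]
((230.9474334716797, 309.83477783203125), (21.95366859436035, 32.71356201171875), 80.1664810180664)
chip [(np.int32(33), [228, 306, 8, 6], [231.3, 308.3]), (np.int32(5), [215, 314, 4, 5], [216.2, 316.0])]
```

The wrist view puts the board within 0.5 mm of the ring's centre, and the handle angle agrees. The gripper is open and clear of everything.

```bash
python3 -c "
from plant import robot
print(robot.sign_off())"
```

```text
the job is handed in; nothing more can be done
None
```

The job is handed in: I turned the red crank clockwise about 1.26 turns in two grips, which left the board within about 0.5 mm of the ring light's centre by the wrist camera, then released the handle and backed the arm clear, at about 16 s of the 40 s allowed.

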